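Press the tape measure home in its foam insert

ROBOT

A 6-joint arm with a two-finger parallel gripper is mounted at the origin on a cart in front of the work surface, level with it; the furniture and walls round the work are solid. World frame = base frame: x ahead of the robot, y to its left, z up, the work surface at z = 0. Lengths are in m, angles in rad, forces in N, time in s.
With the tool pointing down it reaches from about 0.35 to 0.875 m from the base axis. Payload 15.5 kg.
Tool frame: the origin (TCP) lies midway between the tips of the shut fingers; the grasp point (between the pads) lies pinch_z behind it (pinch_z is the distance from the TCP to the grasp point, in m); z points along the fingers, y is the line along which they close (so a half turn about z gives the same grasp; the last joint's range is limited). The gripper opens to 85 mm and grips with 20 to 120 N. Pads are 22 mm wide; open, the fingers measure 114 mm over their backs; the gripper's body (76 mm by 85 mm) begins 54 mm behind the grasp point. The pads swing forward as they close: fully open they stand 13 mm farther back than shut.
Start: joints at [1.099, 0.494, 1.345, -0, 1.302, -0.096], TCP at [0.229, 0.581, 0.231] pointing down, gripper open.
Joint ranges: [-2.91, 2.91], [-0.82, 2.16], [0.22, 2.67], [-1.22, 4.37], [0.12, 2.79], [-3.08, 3.08]. Speed limits (rad/s): [1.89, 1.89, 2.57, 3.01, 3.01, 3.01].

INTERFACE

Orientations are given as a rotation vector (axis times angle).
In Python, from station import read_state, grab_frame, job_done, trace, pinch_z gives the robot as it stands. The module is installed in compiled form; this text tells all that it offers.
- The arm moves only by the tool send_rows, never from a script. Its argument "deltas" is a list of rows, each an object with "slide": the shift along the tool's x, y, z in cm, a list of three; "roll": the turn about the tool's z in degrees; "gripper": the opening, from 0 (shut) to 1 (fully open). In form: [{"slide": [tx, ty, tz], "roll": roll, "gripper": gripper}, ...]. A call has 1 to 20 rows; each row is the pose to reach, as a shift and turn from the pose commanded when the call began, along the tool's axes at that moment; what a row does not reach only later rows make up. A row lasts 1/8 s, in which the tool goes at most 62.5 mm and 10.7 degrees, less where a joint would pass 70% of its speed; a pose out of reach is approached as far as the arm can. A call with a gripper value outside its range is refused whole. The fingers move at their own pace and stop on an object; the grip force is fixed at half the most. Time passes only in rows, so rows that repeat a pose let the fingers close. It gives the time, the measured TCP pose, the force, the opening and the grip force at its end, in the units of the state.
- read_state(): the state, without advancing time (a new reading comes with each control period).
- grab_frame(name): name is "scene" or "top" or "wrist"; returns a dict with "color" (480x640x3 uint8, blue, green, red), "z_map" (480x640 float32, m along the optical axis (not along the pixel's ray), 0 where there is no reading), "camera_matrix" (3x3 intrinsics, pixels), "k1" (the pictures are not rectified: a ray, as slopes to the right and down, at radius r is drawn at 1 + k1 r^2 times it, then the intrinsics apply), "R" (3x3) and "t" (3): a world point X has camera coordinates R X + t. Camera axes: x right, y down, z forward; pixel columns grow to the right and rows downward; lengths in m; the calibration is good to about 2 mm. A picture is of the moment at which its call begins.
- job_done(): hands the job in; it is judged then, once.
Trained networks look in a picture, given as the dict that the camera call returned (one of the last four; its "shot" number tells which), for a name from the list of things; names that differ only in an ending like _2 or _b are one class to them, and where a whole thing is asked for, a point or a joint stands for the part that bears it (a point fixed in the world has none). Each returns a list of dicts, best first, with "confidence" (0 to 1); they miss things now and then, are a little off and sometimes report something else, mostly with a low value. They report only what shows in the picture. A call takes as long as a camera call. They do not tell look-alikes from the thing itself.
- trace(name, picture): "pixels" (480x640 bool, what is visible of it) and "point" ([column, row] in pixels, amid what is visible of it).
The state is a dict: "t": time; "joint_positions": joint angles; "dq": joint speeds; "effort": joint torques, N m; "tool_pos": TCP position; "ee_rot": TCP orientation; "contact_force": force on the tool from outside, world axes, zero at the start; "ft_torque": the same for the moment, N m; "finger_gap": finger opening in m; "grip_force": force on a finger pad.
Only numpy, scipy, OpenCV 4.12 (cv2) and the standard library are available. Lean on these libraries where they do the work, as an engineer would, in place of code of your own. Each camera call takes 0.05 s, during which the arm holds its last target. There are 200 camera calls.

TASK

Put the tape measure away in the foam insert: stand it upright in the rectangular cutout (not the round one) and press it down until its foot rests on the cutout's floor, then let go. Leave the tin standing where it is.

Things in the scene. Friction and masses are not known exactly. Their poses are not given: they have to be found in the camera images.
- tape_measure: Yellow tape measure standing on its foot, 38 (x) x 83 (y) x 72 mm high, 0.22-0.39 kg. Origin: centre of underside, z up. Body x -18..+16, y -31..+41, height 66 mm: pinch its two flat faces (34 mm apart along its x) above height 48 mm. Red button on top at y -15, to 72 mm; end hook low down, out to y -42; belt clip 3 mm proud of the +x face, heights 20 to 50 mm. Grip with 30 N or more.
- tape_pocket (a point): Floor centre, 10 mm over the bench, of the rectangular cutout in one of two fixed dark foam blocks (110 x 146 x 50 mm). z up; long side along y; tape fits either way round, its y along this y. 40 mm deep. Mouth 54 x 109 mm, sloping in to 30 x 91 at 26 mm down, then straight. Long sides are springy, each gives 12 mm: the tape sticks part way by itself; push it down (5-20 N) to the hard floor.
- foam_round: The other dark foam block, of the same outer size, with a round cutout 76 mm across and 40 mm deep, which is not for the tape. Origin at the centre of its underside, z up.
- wax_tin: Round paint-type tin, 71 mm across and 74 mm high, standing on the bench beside the work: a bystander, to be left alone. Origin at the centre of its underside.
There are look-alikes about, which are no part of the job. Of the things like the tape_measure, leave any that is blue; of the rest the larger one is meant.

How it is judged:
On the way:
1. the robot's fingers, holding or pushing the tape measure, bring it down to the floor of the rectangular cutout (not just dropped in) (z of tape_measure in the frame of tape_pocket below 0.008 m and horizontal distance between tape_measure and tape_pocket below 0.015 m and contact force between the fingers and tape_measure above 1 N), for 0.05 s.
At the end, for the whole second after the job is handed in: The tape measure stands upright (within 10 degrees) in the rectangular cutout, its long side along the cutout's (within 11 degrees, either way round), its origin within 15 mm of the cutout's centre and its foot less than 6 mm above the cutout's floor, released and at rest (z of tape_measure in the frame of tape_pocket below 0.006 m and horizontal distance between tape_measure and tape_pocket below 0.015 m and angle between tape_measure's own z axis and vertical below 0.17 rad and angle between the y axis of tape_measure and the y axis of tape_pocket, either way round below 0.2 rad and linear speed of tape_measure below 0.02 m/s); the robot touches nothing.
It fails at once if the tin is pushed more than 30 mm away or tipped over (distance of wax_tin from where it was at the start of the episode above 0.03 m or angle between wax_tin's own z axis and vertical above 0.4 rad).
It also fails if it takes over 35 s, if anything falls off the work surface, if the arm or the gripper's body presses on something with over 40 N, if the wrist force passes 120 N, or if a joint passes its speed limit or range.

## Working session

There is one attempt and no reset: what is moved stays moved. The work goes in short steps, Python scripts to look and compute and a tool call to move; the robot and the scene stay as the last step left them, time stands still between calls to the robot, and variables do not carry over. Pictures are saved under pics/ and viewed, at most 10 in all, crops included, and the job is handed in when it is done.

Besides the shell and the picture viewer there is one more tool, called after "Call:" as name([rows], argument=value, ...), one row to a line, values as JSON. send_rows: Moves the arm, as the interface text tells. Its arguments: {"type":"object","properties":{"deltas":{"type":"array"}},"required":["deltas"]}

```bash
mkdir -p pics; cat > h.py <<'E'
import numpy as np, cv2
from station import *
def cloud(f):
    K=f["camera_matrix"];z=f["z_map"];h,w=z.shape
    u,v=np.meshgrid(np.arange(w),np.arange(h))
    d=np.array([f["k1"],0,0,0,0],float)
    # drawn = (1+k1 r^2)*ray : OpenCV's radial model
    p=cv2.undistortPoints(np.stack([u,v],-1).reshape(-1,1,2).astype(np.float64),K,d).reshape(h,w,2)
    c=np.dstack([p[...,0]*z,p[...,1]*z,z])
    X=(c-f["t"])@f["R"]
    X[z<=0]=np.nan
    return X
E
python3 - <<'E'
from h import *
s=read_state();print(s,pinch_z)
ims=[]
for n in("top","scene"):
    f=grab_frame(n);X=cloud(f);im=f["color"].copy()
    np.savez(f"{n}.npz",X=X,c=f["color"])
    for o in("tape_measure","foam_round","tape_pocket","wax_tin"):
        try:
            for d in trace(o,f):
                m=d["pixels"];P=X[m];P=P[~np.isnan(P[:,0])]
                print(n,o,round(d["confidence"],2),np.round(d["point"]),m.sum(),np.round(np.median(P,0),3),np.round(np.percentile(P,[2,98],axis=0),3).tolist())
        except Exception as e: print(o,e)
    cv2.imwrite(f"pics/{n}.png",im)
E
```

```text
{'t': 0.0, 'joint_positions': array([ 1.09949646e+00,  4.94160983e-01,  1.34615455e+00,  1.93263696e-05,
        1.30248408e+00, -9.55109876e-02]), 'dq': array([-1.95268546e-03,  1.55948169e-03,  9.49484224e-05,  3.45453285e-04,
        1.68871199e-03,  4.75278728e-04]), 'effort': array([-9.11459938e-04, -8.82177329e+01, -3.83887696e+01,  3.73168359e-05,
        9.91116307e-03, -7.54605765e-06]), 'tool_pos': array([0.22920956, 0.58105964, 0.23070612]), 'ee_rot': array([-5.86762073e-01, -3.08594857e+00,  1.81187098e-03]), 'contact_force': array([ 0.30791624, -0.63642545,  0.56008162]), 'ft_torque': array([ 0.04156158, -0.04865754, -0.09578747]), 'grip_force': 0.0, 'finger_gap': 0.08523339781582656} 0.0187
top tape_measure 0.87 [210. 261.] 1327 [0.467 0.035 0.064] [[0.447, -0.002, 0.009], [0.485, 0.074, 0.071]]
top tape_measure 0.69 [335. 271.] 1239 [ 0.451 -0.144  0.065] [[0.426, -0.184, -0.001], [0.474, -0.112, 0.072]]
top tape_measure 0.57 [288. 321.] 507 [ 0.38  -0.074  0.043] [[0.358, -0.087, 0.006], [0.403, -0.058, 0.048]]
top foam_round 0.83 [222. 159.] 7562 [0.625 0.026 0.048] 
[... 321 characters left out ...]
.442, -0.315, 0.001], [0.507, -0.249, 0.075]]
scene tape_measure 0.87 [315. 264.] 2123 [ 0.44  -0.154  0.043] [[0.424, -0.183, 0.001], [0.472, -0.116, 0.07]]
scene tape_measure 0.68 [242. 222.] 1524 [0.456 0.026 0.042] [[0.445, -0.003, 0.001], [0.481, 0.068, 0.069]]
scene tape_measure 0.63 [251. 273.] 899 [ 0.374 -0.08   0.029] [[0.355, -0.089, 0.0], [0.405, -0.06, 0.047]]
scene foam_round 0.84 [307. 197.] 4141 [0.602 0.011 0.038] [[0.568, -0.049, -0.001], [0.681, 0.098, 0.051]]
scene tape_pocket 0.81 [395. 231.] 4476 [ 0.614 -0.184  0.043] [[0.556, -0.265, 0.004], [0.676, -0.108, 0.051]]
scene wax_tin 0.8 [387. 288.] 1089 [ 0.448 -0.272  0.069] [[0.439, -0.289, 0.005], [0.5, -0.252, 0.074]]
```

```bash
python3 - <<'E'
import cv2
a=cv2.imread("pics/top.png")[90:370,150:490]
cv2.imwrite("pics/topc.png",cv2.resize(a,(728,600),interpolation=cv2.INTER_CUBIC))
E
```

```text
(no output)
```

View pics/topc.png

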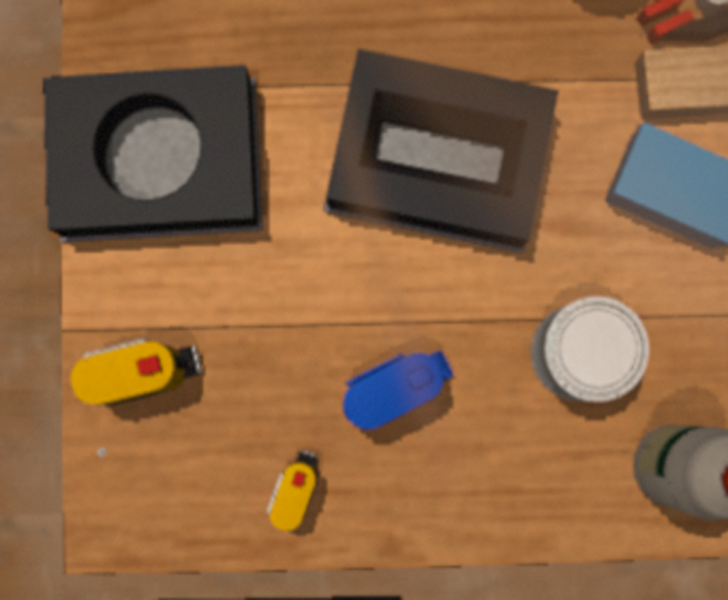

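View pics/scene.png

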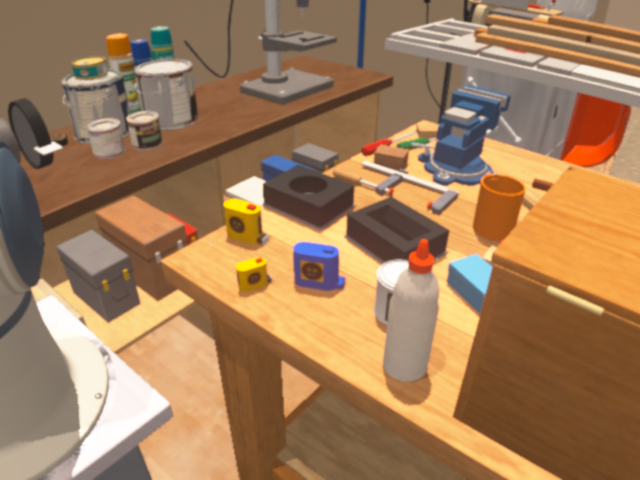

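Candidates in the top image are the large yellow tape at (210,261), the blue one at (335,271) and the small yellow one at (288,321). The large yellow one is meant: it isn't blue, and it is the larger of the other two. The enlarged crop confirms this, with its hook pointing to world -y and its clip on the +x side. The rectangular cutout is in the block at (355,161), and the tin is at (426,253).

```bash
cat >> h.py <<'E'
def rect(P):
    (c,s,a)=cv2.minAreaRect((P[:,:2]*1000).astype(np.float32))
    if s[0]<s[1]: a-=90   # a = direction of the long side
    return np.round(c,1),np.round(sorted(s),1),(a+0)%180
E
python3 - <<'E'
from h import *
from scipy import ndimage
for n in("top","scene"):
    D=np.load(n+".npz");X=D["X"];c=D["c"]
    with np.errstate(invalid="ignore"):
        box=lambda x0,x1,y0,y1,z0,z1:(X[...,0]>x0)&(X[...,0]<x1)&(X[...,1]>y0)&(X[...,1]<y1)&(X[...,2]>z0)&(X[...,2]<z1)
        t=box(.40,.52,-.02,.09,.055,.069); 
        print(n,"tape top",rect(X[t]),np.median(X[t][:,2]))
        b=box(.54,.70,-.28,-.09,.043,.06);b=ndimage.binary_opening(b)
        print("block",rect(X[b]),np.median(X[b][:,2]))
        fl=box(.56,.68,-.26,-.12,-.0,.018)&(c.astype(int).max(2)>90)&(np.ptp(c.astype(int),axis=2)<25)
        print("floor",fl.sum(),rect(X[fl]),np.median(X[fl],0))
        h=ndimage.binary_fill_holes(b)&~b
        l,k=ndimage.label(h); 
        if k:
            i=1+np.argmax(ndimage.sum(h,l,range(1,k+1)))
            e=ndimage.binary_dilation(l==i)&b
            print("mouth",rect(X[e]))
E
```

```text
top tape top (array([465.7,  41.4]), array([34.2, 71.9]), 103.47807693481445) 0.06468495089395868
block (array([ 622.6, -184. ]), array([110.8, 146.6]), 76.86424255371094) 0.048768487858222374
floor 929 (array([ 624. , -184.7]), array([27.4, 90.2]), 76.76805877685547) [ 0.62350039 -0.18451434  0.00957214]
mouth (array([ 622. , -183.3]), array([ 59. , 110.5]), 76.9656982421875)
scene tape top (array([466.2,  40.5]), array([38.6, 70.5]), 100.34356689453125) 0.06439764109115999
block (array([ 622.4, -184.1]), array([114., 149.]), 77.61422729492188) 0.04949770529535453
floor 0 (array([0., 0.]), array([0., 0.]), 0.0) [nan nan nan]
mouth (array([ 619.5, -185.2]), array([ 58.5, 113.7]), 76.71061706542969)
  return _methods._mean(a, axis=axis, dtype=dtype,
```

```bash
cat >> h.py <<'E'
from scipy.spatial.transform import Rotation as Ro
def go(p,yaw):
    """slide (cm) and roll (deg) from current pose to TCP p with tool y at yaw deg (mod 180)"""
    s=read_state();R=Ro.from_rotvec(s["ee_rot"]).as_matrix()
    y0=np.degrees(np.arctan2(R[1,1],R[0,1]));d=(yaw-y0+90)%180-90
    print("t",s["t"],"pos",np.round(s["tool_pos"],4),"yaw",round(y0,2),"zax",np.round(R[:,2],3),"slide",np.round(R.T@(np.array(p)-s["tool_pos"])*100,2),"roll",round(-d,2))
E
python3 -c "
from h import *
go([.4658,.0412,.17],12.5)"
```

```text
t 0.5 pos [0.2294 0.5814 0.2312] yaw 68.47 zax [-0. -0. -1.] slide [-41.82 -41.57   6.13] roll 55.97
```

Call:
send_rows([
  {"slide": [-4,-4,0.3],"roll": 6,"gripper": 1},
  {"slide": [-8,-8,0.8],"roll": 12,"gripper": 1},
  {"slide": [-12,-12,1.4],"roll": 18,"gripper": 1},
  {"slide": [-16,-16,2],"roll": 24,"gripper": 1},
  {"slide": [-20,-20,2.6],"roll": 30,"gripper": 1},
  {"slide": [-24,-24,3.2],"roll": 36,"gripper": 1},
  {"slide": [-28,-28,3.8],"roll": 42,"gripper": 1},
  {"slide": [-32,-32,4.4],"roll": 48,"gripper": 1},
  {"slide": [-36,-36,5],"roll": 53,"gripper": 1},
  {"slide": [-40,-39.6,5.7],"roll": 56,"gripper": 1},
  {"slide": [-41.8,-41.6,6.1],"roll": 56,"gripper": 1},
  {"slide": [-41.8,-41.6,6.1],"roll": 56,"gripper": 1},
  {"slide": [-41.8,-41.6,6.1],"roll": 56,"gripper": 1},
  {"slide": [-41.8,-41.6,6.1],"roll": 56,"gripper": 1},
])

```text
t: 2.25
tool_pos: [0.4652, 0.0418, 0.1704]
ee_rot: [1.966, 2.451, 0.0]
contact_force: [-0.0, 0.6, 0.5]
finger_gap: 0.0853
grip_force: 0.0
```

```bash
python3 - <<'E'
from h import *
f=grab_frame("wrist");X=cloud(f);cv2.imwrite("pics/w1.png",f["color"])
with np.errstate(invalid="ignore"):
    m=(abs(X[...,0]-.466)<.06)&(abs(X[...,1]-.041)<.06)&(X[...,2]>.055)&(X[...,2]<.069)
print(m.sum(),rect(X[m]),np.median(X[m][:,2]))
m2=m&(np.ptp(f["color"].astype(int),axis=2)>80);print(m2.sum(),rect(X[m2]))
go([.4658,.0412,.046],12.5)
E
```

```text
3982 (array([465.7,  41.4]), array([34. , 71.4]), 102.79549312591553) 0.06577146271933008
3961 (array([465.8,  41.4]), array([33.9, 71.4]), 103.02630233764648)
t 2.3 pos [0.4653 0.0418 0.1704] yaw 12.54 zax [ 0.  0. -1.] slide [-0.07  0.04 12.44] roll 0.04
```

View pics/w1.png

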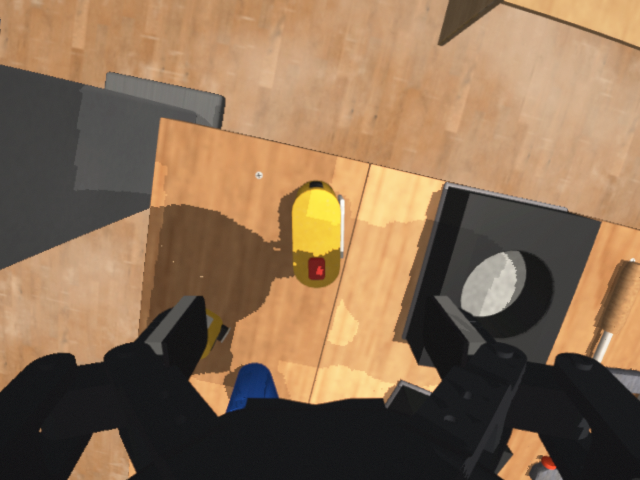

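The wrist view shows the tape at (317,235) aligned with the fingers, with the white clip at (343,225) on its +x side. The measured pose agrees with the earlier one, so I'll descend and grip.

Call:
send_rows([
  {"slide": [0,0,3],"roll": -0.3,"gripper": 1},
  {"slide": [0,0,6],"roll": -0.3,"gripper": 1},
  {"slide": [0,0,9],"roll": -0.3,"gripper": 1},
  {"slide": [0,0,11.5],"roll": -0.3,"gripper": 1},
  {"slide": [0,0,12.3],"roll": -0.3,"gripper": 1},
  {"slide": [0,0,12.3],"roll": -0.3,"gripper": 1},
  {"slide": [0,0,12.3],"roll": -0.3,"gripper": 0},
  {"slide": [0,0,12.3],"roll": -0.3,"gripper": 0},
  {"slide": [0,0,12.3],"roll": -0.3,"gripper": 0},
  {"slide": [0,0,12.3],"roll": -0.3,"gripper": 0},
  {"slide": [0,0,12.3],"roll": -0.3,"gripper": 0},
  {"slide": [0,0,12.3],"roll": -0.3,"gripper": 0},
])

```text
t: 3.8
tool_pos: [0.4665, 0.041, 0.0481]
ee_rot: [1.96, 2.453, 0.002]
contact_force: [1.2, 2.2, 10.9]
finger_gap: 0.0347
grip_force: 58.5
```

Call:
send_rows([
  {"slide": [0,0,-2],"roll": 0,"gripper": 0},
  {"slide": [0,0,-5],"roll": 0,"gripper": 0},
  {"slide": [0,0,-8],"roll": 0,"gripper": 0},
  {"slide": [0,0,-10],"roll": 0,"gripper": 0},
  {"slide": [0,0,-10],"roll": 0,"gripper": 0},
  {"slide": [0,0,-10],"roll": 0,"gripper": 0},
])

```text
t: 4.55
tool_pos: [0.4651, 0.041, 0.1466]
ee_rot: [-1.96, -2.454, 0.001]
contact_force: [-0.3, -0.5, -2.2]
finger_gap: 0.0344
grip_force: 59.9
```

```bash
python3 - <<'E'
from h import *
f=grab_frame("wrist");X=cloud(f);cv2.imwrite("pics/w2.png",f["color"])
p=read_state()["tool_pos"]
with np.errstate(invalid="ignore"):
    m=(abs(X[...,0]-p[0])<.06)&(abs(X[...,1]-p[1])<.06)&(np.ptp(f["color"].astype(int),axis=2)>80)&(abs(X[...,2]-p[2]-.019)<.012)
print(m.sum(),rect(X[m]),np.percentile(X[m][:,2],[5,50,95]), p)
# top plane tilt
A=np.c_[X[m][:,:2]-p[:2],np.ones(m.sum())];print(np.linalg.lstsq(A,X[m][:,2],rcond=None)[0])
go([.623,-.179,p[2]],-13.1)
E
```

```text
14153 (array([471.1,  43.2]), array([48.6, 72.2]), 102.5911693572998) [0.16308895 0.16432255 0.16987297] [0.46496653 0.04101306 0.1464069 ]
[ 0.00819348 -0.04613781  0.16477493]
t 4.6 pos [0.465  0.041  0.1464] yaw 12.77 zax [-0.001  0.    -1.   ] slide [-2.495e+01  1.055e+01 -2.000e-02] roll 25.87
```

View pics/w2.png

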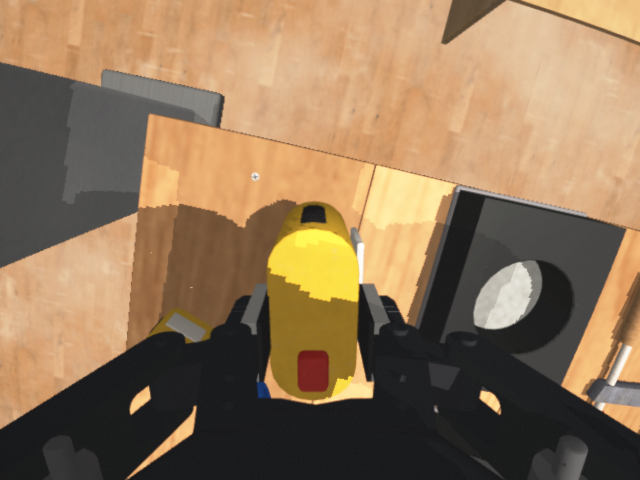

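Tape is held level and centred between the pads, with its button at (313,370). Next I'll carry it over the pocket.

Call:
send_rows([
  {"slide": [-2,0.8,0],"roll": 3,"gripper": 0},
  {"slide": [-5,2,0],"roll": 7,"gripper": 0},
  {"slide": [-9,3.8,0],"roll": 11,"gripper": 0},
  {"slide": [-13,5.5,0],"roll": 15,"gripper": 0},
  {"slide": [-17,7.2,0],"roll": 19,"gripper": 0},
  {"slide": [-21,8.9,0],"roll": 23,"gripper": 0},
  {"slide": [-23.5,10,0],"roll": 25,"gripper": 0},
  {"slide": [-25,10.6,0],"roll": 25.9,"gripper": 0},
  {"slide": [-25,10.6,0],"roll": 25.9,"gripper": 0},
  {"slide": [-25,10.6,0],"roll": 25.9,"gripper": 0},
  {"slide": [-25,10.6,0],"roll": 25.9,"gripper": 0},
])

```text
t: 5.98
tool_pos: [0.6237, -0.1785, 0.1473]
ee_rot: [-2.46, -1.954, 0.0]
contact_force: [-0.4, -0.5, -3.7]
finger_gap: 0.0342
grip_force: 60.2
```

```bash
python3 - <<'E'
from h import *
f=grab_frame("top");X=cloud(f);cv2.imwrite("pics/t2.png",cv2.resize(f["color"][90:250,260:460],(750,600)))
g=grab_frame("wrist");cv2.imwrite("pics/w3.png",g["color"])
go([.623,-.179,.060],-13.1)
E
```

```text
t 6.075 pos [ 0.624  -0.1788  0.1474] yaw -13.09 zax [-0.  0. -1.] slide [-0.04 -0.09  8.74] roll 0.01
```

View pics/w3.png

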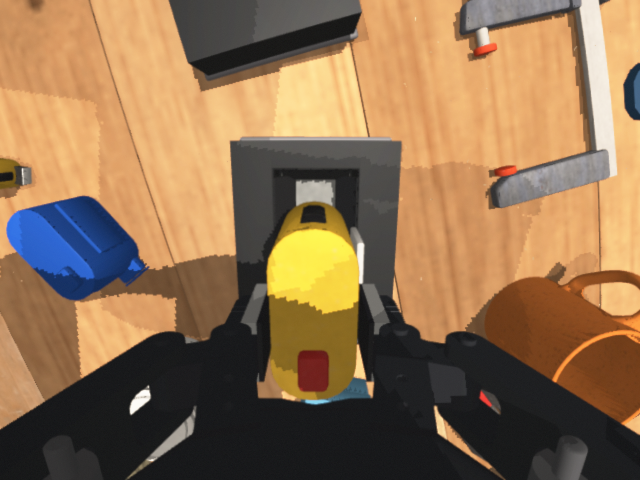

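The view shows the tape over the block, centred on it (block edges at columns 232 and 400, tape at 313). I'll lower it now, slowing at the end.

Call:
send_rows([
  {"slide": [0,-0.1,2],"roll": 0,"gripper": 0},
  {"slide": [0,-0.1,4],"roll": 0,"gripper": 0},
  {"slide": [0,-0.1,5.5],"roll": 0,"gripper": 0},
  {"slide": [0,-0.1,6.3],"roll": 0,"gripper": 0},
  {"slide": [0,-0.1,7],"roll": 0,"gripper": 0},
  {"slide": [0,-0.1,7.5],"roll": 0,"gripper": 0},
  {"slide": [0,-0.1,7.5],"roll": 0,"gripper": 0},
])

```text
t: 6.95
tool_pos: [0.6238, -0.1794, 0.0728]
ee_rot: [2.46, 1.952, 0.001]
contact_force: [0.4, -0.3, 0.0]
finger_gap: 0.0343
grip_force: 63.4
```

Call:
send_rows([
  {"slide": [0,0,0.4],"roll": 0,"gripper": 0},
  {"slide": [0,0,0.8],"roll": 0,"gripper": 0},
  {"slide": [0,0,1.1],"roll": 0,"gripper": 0},
  {"slide": [0,0,1.3],"roll": 0,"gripper": 0},
  {"slide": [0,0,1.3],"roll": 0,"gripper": 0},
])

```text
t: 7.58
tool_pos: [0.623, -0.1792, 0.059]
ee_rot: [-2.461, -1.953, 0.0]
contact_force: [0.5, -1.3, -2.1]
finger_gap: 0.0344
grip_force: 62.5
```

Call:
send_rows([
  {"slide": [0,0,0.1],"roll": 0,"gripper": 0},
  {"slide": [0,0,0.2],"roll": 0,"gripper": 0},
  {"slide": [0,0,0.2],"roll": 0,"gripper": 0},
])

```text
t: 7.95
tool_pos: [0.6235, -0.1794, 0.0581]
ee_rot: [2.46, 1.952, 0.001]
contact_force: [-2.1, 0.1, 14.0]
finger_gap: 0.0342
grip_force: 66.2
```

```bash
python3 - <<'E'
from h import *
f=grab_frame("wrist");X=cloud(f);cv2.imwrite("pics/w4.png",f["color"])
s=read_state();p=s["tool_pos"]
with np.errstate(invalid="ignore"):
    m=(abs(X[...,0]-p[0])<.06)&(abs(X[...,1]-p[1])<.06)&(np.ptp(f["color"].astype(int),axis=2)>80)&(abs(X[...,2]-p[2]-.019)<.02)
print(m.sum(),rect(X[m]),np.percentile(X[m][:,2],[5,25,50,95]),p,s["contact_force"])
E
```

```text
14342 (array([ 622.9, -178.4]), array([35.7, 71.8]), 75.28018951416016) [0.0744895  0.07546242 0.07592856 0.08153027] [ 0.6235098  -0.17936692  0.05813817] [-2.1971478   0.58949271 13.30069837]
```

View pics/w4.png

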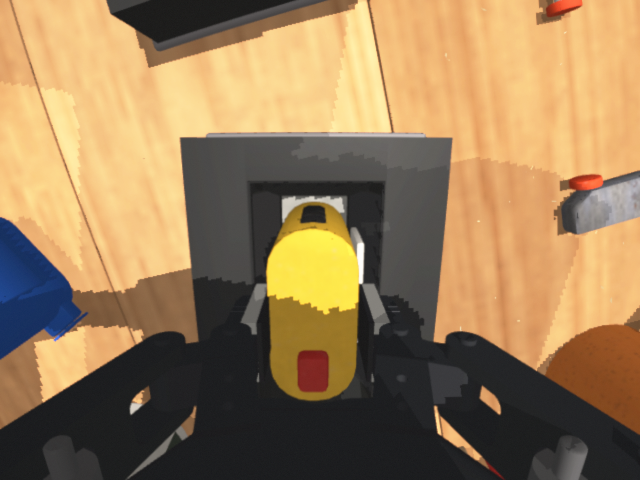

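The tape's top is at 75.9 mm, which is body height plus the 10 mm floor, and the reaction is 14 N. In the picture it stands straight in the cutout at (313,300). I'll press slightly more, then release and retreat.

Call:
send_rows([
  {"slide": [0,0,0.05],"roll": 0,"gripper": 0},
  {"slide": [0,0,0.05],"roll": 0,"gripper": 0},
  {"slide": [0,0,0],"roll": 0,"gripper": 0.5},
  {"slide": [0,0,0],"roll": 0,"gripper": 0.8},
  {"slide": [0,0,0],"roll": 0,"gripper": 0.8},
  {"slide": [0,0,0],"roll": 0,"gripper": 0.8},
  {"slide": [0,0,-1.5],"roll": 0,"gripper": 0.8},
  {"slide": [0,0,-5],"roll": 0,"gripper": 0.8},
  {"slide": [0,0,-10],"roll": 0,"gripper": 0.8},
  {"slide": [0,0,-12],"roll": 0,"gripper": 0.8},
  {"slide": [0,0,-12],"roll": 0,"gripper": 0.8},
  {"slide": [0,0,-12],"roll": 0,"gripper": 0.8},
])

```text
t: 9.5
tool_pos: [0.6228, -0.179, 0.177]
ee_rot: [-2.46, -1.953, 0.001]
contact_force: [-0.5, -0.3, -0.3]
finger_gap: 0.0685
grip_force: 0.0
```

```bash
python3 - <<'E'
from h import *
f=grab_frame("wrist");X=cloud(f);cv2.imwrite("pics/w5.png",f["color"])
s=read_state()
with np.errstate(invalid="ignore"):
    m=(abs(X[...,0]-.623)<.06)&(abs(X[...,1]+.179)<.06)&(np.ptp(f["color"].astype(int),axis=2)>80)&(X[...,2]>.065)&(X[...,2]<.1)
    n=m&(X[...,2]<.0785)
print(m.sum(),rect(X[n]),np.percentile(X[n][:,2],[5,25,50,95]),s["contact_force"],s["finger_gap"])
A=np.c_[X[n][:,:2]-X[n][:,:2].mean(0),np.ones(n.sum())];print(np.linalg.lstsq(A,X[n][:,2],rcond=None)[0])
E
```

```text
4442 (array([ 622.5, -178.7]), array([33.9, 71.2]), 77.87871551513672) [0.07477074 0.07553926 0.07599488 0.07713943] [-0.50122711  0.39042227 -0.25857499] 0.06840225392397052
[ 0.01130993 -0.01537533  0.07592024]
```

View pics/w5.png

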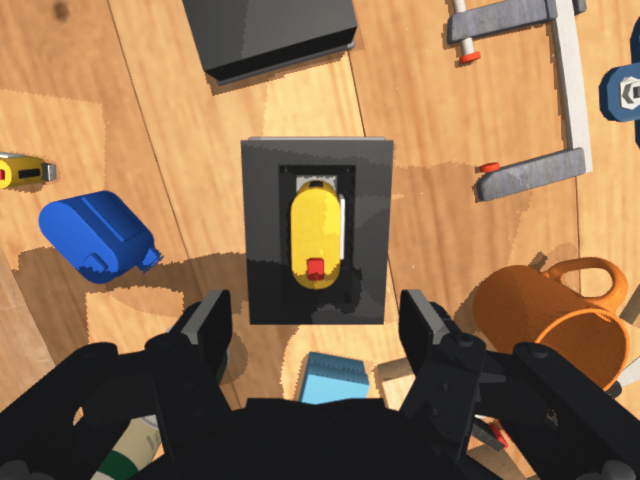

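The tape stands released in the rectangular cutout at (316,237). Its top is at 76 mm, so its foot is on the floor, and it is aligned within about 1°.

```bash
python3 -c "
from station import *
print(job_done())"
```

```text
the job is handed in; nothing more can be done
None
```

The large yellow tape measure stands upright on the floor of the rectangular cutout, released; the arm never went near the tin, and the job was handed in with no verdict shown.

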